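# Fit the strainer and cone on the electric citrus press and hold it pressed

### The arm

A 6-joint arm with a two-finger parallel gripper is mounted at the origin on the work surface. World frame = base frame: x ahead of the robot, y to its left, z up, the work surface at z = 0. Lengths are in m, angles in rad, forces in N, time in s.
With the tool pointing down it reaches from about 0.3 to 0.775 m from the base axis. Payload 14.6 kg.
Tool frame: the origin (TCP) lies at the very end of the fingers, on their centre line; the grasp point (between the pads) lies 19 mm behind it; z points along the fingers, y is the line along which they close (so a half turn about z gives the same grasp; the last joint's range is limited). The gripper opens to 94 mm and grips with 3 to 60 N. Pads are 16 mm wide; open, the fingers measure 119 mm over their backs; the gripper's body (75 mm by 177 mm) begins 78 mm behind the grasp point.
Start: joints at [-1.351, 0.3, 1.521, -0, 1.321, -0.067], TCP at [0.156, -0.528, 0.205] pointing down, gripper open.
Joint ranges: [-3.03, 3.03], [-0.79, 2.21], [0.23, 2.52], [-1.04, 4.18], [0, 3.07], [-2.55, 2.55]. Speed limits (rad/s): [2.22, 2.22, 2.57, 3.14, 3.14, 3.14].

### API

Orientations are given as a unit quaternion [w, x, y, z].
In Python, from rig import arm gives the robot as it stands.
- The arm moves only by the tool play_rows, never from a script. Its argument "motion" is one flat list of numbers, 6 for each row, row after row: the shift along the tool's x, y, z in units of 0.04 m (1.0 is 0.04 m), then the turn, a rotation vector about the tool's x, y, z in units of 0.12 rad (1.0 is 0.12 rad). A call has 1 to 20 rows; each row shifts and turns the commanded pose from where the row before left it, along the tool's axes as they then stand; what a row does not reach is not made up. A row lasts 1/8 s, in which the tool goes at most 62.5 mm and 10.7 degrees, less where a joint would pass 70% of its speed; a pose out of reach is approached as far as the arm can. A call with a number of a shift or a turn outside -1 to 1 is refused whole. A call with a gripper value outside its range is refused whole. "jaw" is the opening in per cent of the stroke, from 0 (shut) to 100 (fully open), set as the call begins (left out, the last holds). The fingers move at their own pace and stop on an object; "grip_force" is the grip in N (left out, the last holds). Time passes only in rows, so rows that do not move let the fingers close. It gives the time, the measured TCP pose, the force, the opening and the grip force at its end, in the units of the state.
- arm.sense(): the state, without advancing time (a new reading comes with each control period).
- arm.camera(name): name is "scene" or "top"; returns a dict with "img" (384x512x3 uint8, blue, green, red), "vertical_fov" (degrees; the focal length in pixels is half the picture's height over the tangent of half this angle, whatever the lens; pixels are square), "cx", "cy" (the principal point, pixels), "world_from_camera" (4x4, takes a point from camera to world coordinates). Camera axes: x right, y up, looking along -z (the intrinsics and any distortion apply to the point x, -y, -z); pixel columns grow to the right and rows downward; lengths in m; the calibration is good to about 2 mm. A picture is of the moment at which its call begins. There is no depth.
- arm.job_done(): hands the job in; it is judged then, once.
Trained networks look in the newest picture that a camera, given by its name, has taken for a name from the list of things; names that differ only in an ending like _2 or _b are one class to them, and where a whole thing is asked for, a point or a joint stands for the part that bears it (a point fixed in the world has none). Each returns a list of dicts, best first, with "score" (0 to 1); they miss things now and then, are a little off and sometimes report something else, mostly with a low value. They report only what shows in the picture. A call takes as long as a camera call. They do not tell look-alikes from the thing itself.
- arm.trace(camera, label): "pixels" (384x512 bool, what is visible of it) and "rect" ([left, top, right, bottom] in pixels, round what is visible of it).
The state is a dict: "time_s": time; "q": joint angles; "dq": joint speeds; "effort": joint torques, N m; "eef_pos": TCP position; "orientation": TCP orientation; "wrist_force": force on the tool from outside, world axes, zero at the start; "moment": the same for the moment, N m; "grip_width": opening from 0.0 (shut) to 1.0 (fully open); "gripper_force": force on a finger pad.
Only numpy, scipy, OpenCV 4.12 (cv2) and the standard library are available. Lean on these libraries where they do the work, as an engineer would, in place of code of your own. Each camera call takes 0.05 s, during which the arm holds its last target. There are 200 camera calls.

### The job

Put the unplugged electric citrus press together: lower the strainer, without dropping it, onto the juice bowl so that it sits fully down and level with the spindle through its hub, and let go of it. Then set the reaming cone on the spindle, turn it until the splines mesh, slide it fully home and press it down to the bottom of the spindle's spring travel, as for juicing; do not put it down or let go: finish while still holding the cone pressed down there, clear of the seated strainer. Leave the jar, the cup and the spoon where they are.

Things in the scene. Friction and masses are not known exactly. Their poses are not given: they have to be found in the camera images.
- citrus_press: Electric citrus press, fixed on the counter: white motor base 142 mm across, grey open juice bowl on top with a short spout at its front. Origin: centre of its underside, z up; the spout points along its -x. Bowl 128 mm across outside, 117 mm inside; rim 125 mm and bowl floor 80 mm above the counter. A drive spindle stands upright on its axis.
- bowl_rim (a point): Centre of the bowl's rim, on the press's axis, 125 mm above the counter, in the plane on which the strainer's floor rests; axes as the press's. With the strainer seated, its origin is 10 mm below this point.
- spindle_tip (a point): Top of the white drive spindle, on the press's axis, 48 mm above bowl_rim when up; sinks with it. The top 22 mm is a plus-shaped spline with fins along this point's x and y (z up): 4.5 mm thick, 17 mm from end to end, tapering in the top 4 mm to 3 mm and 14 mm; below it a round 13 mm stem. Its rotary position differs each time and is held by the gearbox (0.12 N m to turn it).
- spindle (a joint): How far the spindle is pressed down, in m: 0 up, 0.006 fully down on its stop. It gives from about 3.5 N, takes about 8 N to reach the stop, and springs back up when let go.
- strainer: White plastic perforated disc, about 70 g, lying right way up on the counter. Origin: centre of its underside, z up. A locating ring under it, 112 mm across and 10 mm high, goes inside the bowl's mouth (2.5 mm to spare all round); above it the floor, 125 mm across, from 10 to 13 mm above the origin (thin 3 mm lip at its edge), rests on the bowl's rim. Held by its hub.
- hub_top (a point): Centre of the top of the strainer's round upright hub, 31 mm above the strainer's origin. The hub rises 18 mm above the strainer's floor, 28 mm across outside, with a 22 mm hole right through for the spindle. Axes as the strainer's.
- cone: White plastic ribbed reaming cone, 80 g, upright on the counter, 73 mm tall. Origin: centre of its underside, z up. Flange 58 mm across and 5 mm high, then an upright eight-sided body 47 mm across the flats (facing its x, y and the diagonals) up to 42 mm, then a rounded point. Four long ribs, which run to the point along its x and y, lie over the four socket slots; four short ribs lie between.
- cone_socket (a point): Mouth of the socket inside the cone, on its axis, 18 mm above its origin, axes as the cone's. Below it a hollow 38 mm wide goes over the strainer's hub. The socket is plus-shaped, slots 7 mm wide along x and y, 18 mm deep: any quarter turn fits. Home, this point is 18 mm below spindle_tip; unmeshed it stays level with the tip. Fully pressed, the cone clears the strainer's floor by 3 mm.
- jar: Bystander: empty glass jar with hinged clip lid (shut), 90 mm across, 130 mm tall. Origin: centre of its underside.
- cup: Bystander: white ceramic cup, 74 mm across the rim, 70 mm tall. Origin: centre of its underside.
- spoon: Bystander: steel tablespoon, 195 mm long, lying on the counter. Origin: on the counter under the middle of its length.
Not all that is in view belongs to the job. What is shaped like the cone but orange is not meant.

How it is judged:
On the way, in this order (a step that is already met when the one before it is completed fails the run):
1. the strainer sits level on the bowl's rim, let go (z of strainer in the frame of bowl_rim below -0.008 m and horizontal distance between strainer and bowl_rim below 0.005 m and angle between strainer's own z axis and vertical below 0.04 rad and linear speed of strainer below 0.02 m/s and contact force between the fingers and strainer below 0.1 N), for 0.3 s.
2. the cone is meshed and fully home on the spindle (z of cone in the frame of spindle_tip below -0.033 m and horizontal distance between cone and spindle_tip below 0.005 m and angle between cone's own z axis and vertical below 0.12 rad), for 0.2 s.
At the end, for the whole second after the job is handed in: Held at rest by the fingers, the cone is home on the spindle (33 mm or more over it, within 5 mm, 0.12 rad upright) and keeps it over 4.5 mm down, clear of the strainer, which sits untouched by the fingers on the rim (8 mm or more in, within 5 mm, 0.04 rad level) (all of step 2 and (angle between the x axis of cone and the x axis of spindle_tip, either way round below 0.3 rad or angle between the x axis of cone and the y axis of spindle_tip, either way round below 0.3 rad) and value of joint spindle above 0.0045 m and contact force between the fingers and cone above 3 N and contact force between cone and strainer below 0.5 N and linear speed of cone below 0.02 m/s and z of strainer in the frame of bowl_rim below -0.008 m and horizontal distance between strainer and bowl_rim below 0.005 m and angle between strainer's own z axis and vertical below 0.04 rad and contact force between the fingers and strainer below 0.1 N); the arm keeps its last pose, push and grip.
It fails at once if the strainer is dropped (falls freely, faster than 0.45 m/s) (linear speed of strainer above 0.45 m/s and contact force between the fingers and strainer below 0.05 N).
It fails at once if the jar is moved by more than 20 mm (distance of jar from where it was at the start of the episode above 0.02 m).
It fails at once if the cup is moved by more than 20 mm (distance of cup from where it was at the start of the episode above 0.02 m).
It fails at once if the spoon is moved by more than 20 mm (distance of spoon from where it was at the start of the episode above 0.02 m).
It also fails if it takes over 70 s, if anything falls off the work surface, if the arm or the gripper's body presses on something with over 40 N, if the wrist force passes 120 N, or if a joint passes its speed limit or range.

## Working session

There is one attempt and no reset: what is moved stays moved. The work goes in short steps, Python scripts to look and compute and a tool call to move; the robot and the scene stay as the last step left them, time stands still between calls to the robot, and variables do not carry over. Pictures are saved under pics/ and viewed, at most 10 in all, crops included, and the job is handed in when it is done.

Besides the shell and the picture viewer there is one more tool, called after ">>>" as a command line: name --argument value ..., lists and objects as JSON in quotes. play_rows: Moves the arm, as the interface text tells. Shifts and turns lie within -1 to 1; 1 stands for 0.04 m of shift or 0.12 rad of turn. Its arguments: {"type":"object","properties":{"motion":{"type":"array","items":{"type":"number","minimum":-1,"maximum":1}},"jaw":{"type":"number"},"grip_force":{"type":"number"}},"required":["motion"]}

```bash
ls; mkdir -p pics; python3 - <<'E'
from rig import arm
import cv2,numpy as np
for c in("scene","top"):
    d=arm.camera(c);cv2.imwrite(f"pics/{c}0.png",d["img"]);print(c,{k:v for k,v in d.items() if k!="img"})
    for n in("citrus_press","strainer","cone","spindle_tip","hub_top","jar","cup","spoon"):
        print(n,[(round(r["score"],2),r["rect"]) for r in arm.trace(c,n)])
print(arm.sense())
E
```

```text
pics
scene {'vertical_fov': 57.64122770780301, 'cx': 251.0964501419396, 'cy': 190.31026627226862, 'world_from_camera': array([[-0.34235941, -0.55609349,  0.75733088,  1.16221493],
       [ 0.9393026 , -0.22176709,  0.26178234,  0.17604698],
       [ 0.02237561,  0.80098651,  0.59826411,  0.6048986 ],
       [ 0.        ,  0.        ,  0.        ,  1.        ]])}
citrus_press [(0.57, [216.4, 172.6, 268.9, 246.4])]
strainer [(0.71, [353.3, 215.7, 401.7, 247.0])]
cone [(0.94, [174.3, 178.9, 193.5, 207.0]), (0.76, [132.2, 171.9, 158.1, 199.4]), (0.68, [175.8, 154.6, 198.4, 180.8])]
spindle_tip []
hub_top [(0.82, [351.3, 212.7, 404.9, 251.1]), (0.48, [239.0, 173.1, 247.3, 198.8])]
jar [(0.97, [327.0, 273.7, 385.4, 353.9])]
cup [(0.74, [298.9, 178.5, 325.8, 209.1])]
spoon [(0.85, [132.9, 231.4, 188.0, 301.5]), (0.43, [350.1, 211.4, 403.0, 249.0])]
top {'vertical_fov': 53.13475516537347, 'cx': 259.20099549919695, 'cy': 186.78393743243106, 'world_from_camera': array([[ 1.96823776e-02,  9.88008205e-01, -1.53141737e-01,
         4.37078685e-01],
       [-9.99805959e-01,  1.95735599e-02, -2.218
[... 654 characters left out ...]
.7])]
{'time_s': 0.9, 'q': array([-1.35060289e+00,  2.99901204e-01,  1.52103926e+00,  6.83014130e-06,
        1.32071813e+00, -6.66087284e-02]), 'dq': array([-0.00031548, -0.00217071, -0.00052528, -0.00057131,  0.00062488,
        0.00101296]), 'effort': array([ 1.69769653e-03, -5.31656957e+01, -3.52910578e+01,  7.09887478e-02,
        2.14029907e-02, -3.43476245e-05]), 'eef_pos': array([ 0.15557505, -0.52750566,  0.2054283 ]), 'orientation': array([-3.31286350e-05,  9.89735793e-01,  1.42909269e-01,  7.69552203e-07]), 'wrist_force': array([-0.14948788,  0.57525386, -0.48629027]), 'moment': array([ 0.01231308, -0.03840594,  0.01231467]), 'gripper_force': 0.0, 'grip_width': 1.0002892749050192}
```

```bash
python3 - <<'E'
import cv2,numpy as np
s=cv2.imread("pics/scene0.png");t=cv2.imread("pics/top0.png")
a=cv2.resize(s[140:365,110:420],(800,580),interpolation=cv2.INTER_CUBIC)
b=cv2.resize(t[95:290,115:400],(800,547),interpolation=cv2.INTER_CUBIC)
cv2.imwrite("pics/s1.png",a);cv2.imwrite("pics/t1.png",b)
E
```

```text
(no output)
```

View pics/s1.png

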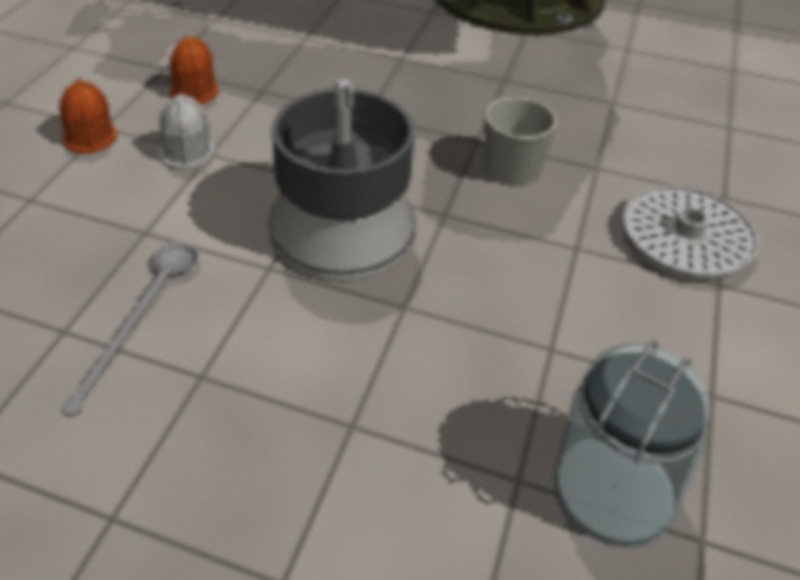

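View pics/t1.png

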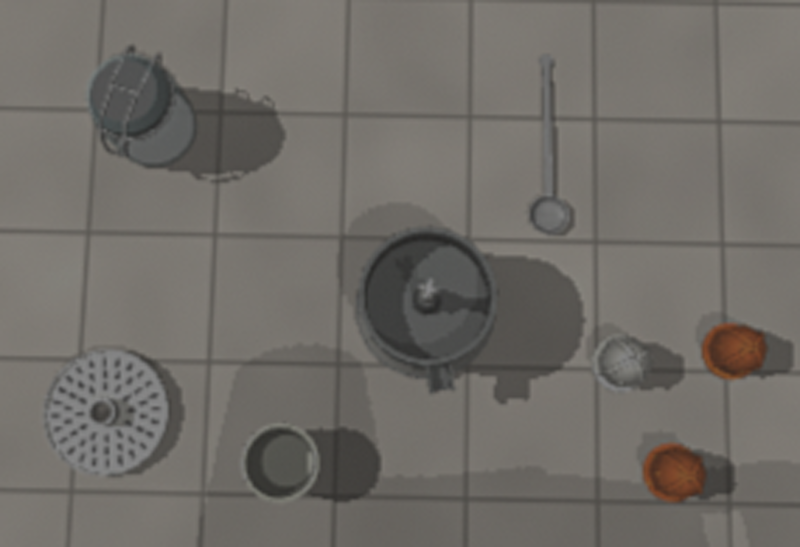

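White candidates: the white cone at scene (183,191) / top (336,224). Its orange look-alikes are at scene (145,186) and (187,167). The strainer is at scene (377,231) / top (152,241) and the press at scene (243,205) / top (268,200). The straight tile lines look slightly bent, so I'll estimate the distortion along with the positions.

```bash
cat > h.py <<'E'
import cv2,numpy as np
from rig import arm
from scipy.optimize import least_squares
def cam(d): 
    f=192/np.tan(np.radians(d["vertical_fov"]/2)); return f,d["cx"],d["cy"],np.array(d["world_from_camera"])
def proj(c,P,k=(0,0)):
    f,cx,cy,M=c; p=(np.atleast_2d(P)-M[:3,3])@M[:3,:3]
    x=p[:,0]/-p[:,2]; y=-p[:,1]/-p[:,2]; r=x*x+y*y; s=1+k[0]*r+k[1]*r*r
    return np.c_[cx+f*x*s,cy+f*y*s]
A=np.linspace(0,2*np.pi,48,endpoint=False)
def stack(prof): return np.concatenate([np.c_[r*np.cos(A),r*np.sin(A),0*A+z] for r,z in prof])
SH={"strainer":[(.0625,.010),(.0625,.016),(.014,.031)],"cone":[(.029,0),(.029,.005),(.0255,.042),(.018,.060),(.004,.073)],
"cup":[(.026,0),(.037,.07)],"jar":[(.045,0),(.045,.115),(.04,.13)]}
def feat(pts):
    h=cv2.convexHull(np.float32(pts)); m=cv2.moments(h); h=h[:,0]
    return np.r_[m["m10"]/m["m00"],m["m01"]/m["m00"]],np.r_[h.min(0),h.max(0)]
def mfeat(m):
    q=np.argwhere(m)[:,::-1]; q=np.concatenate([q+[0,0],q+[1,0],q+[0,1],q+[1,1]])-.5
    return feat(q)
E
cat > fit.py <<'E'
from h import *
import pickle
C={};M={}
for c in("scene","top"):
    d=arm.camera(c);C[c]=cam(d)
    for n in SH: 
        M[c,n]=[mfeat(r["pixels"]) for r in arm.trace(c,n) if r["score"]>.5]
objs=[]
for n in SH:
    s,t=M["scene",n],M["top",n]
    if n=="cone":
        f=lambda L,u,v:min(L,key=lambda a:abs(a[0][0]-u)+abs(a[0][1]-v))
        for a,b in(((183,191),(336,224)),((145,186),(376,221)),((187,167),(353,264))): objs.append((n,f(s,*a),f(t,*b)))
    else: objs.append((n,s[0],t[0]))
def res(v,full=False):
    o=[]
    for i,(n,s,t) in enumerate(objs):
        X=stack(SH[n])+[v[2*i],v[2*i+1],0]
        for j,(c,m) in enumerate((("scene",s),("top",t))):
            k=v[-8+4*j:-4+4*j or None] if j==0 else v[-4:]
            g=feat(proj(C[c],X,k[:2])); o.append(g[0]+k[2:]-m[0])
    o=np.array(o)
    return o if full else np.r_[o.ravel(),v[[-8,-4]]/.3,v[[-7,-3]]/.3,v[[-6,-5,-2,-1]]/1.5]
v0=np.r_[np.tile([.45,-.03],len(objs)),np.zeros(8)]
r=least_squares(res,v0,loss="soft_l1");v=r.x
o=res(v,True)
for i,b in enumerate(objs): print(b[0],v[2*i:2*i+2].round(4),o[2*i:2*i+2].round(2).tolist())
print("k,off",v[-8:].round(3));pickle.dump((C,v[-8:]),open("cal.pkl","wb"))
E
python3 fit.py
python3 - <<'E'
import cv2,numpy as np
s=cv2.imread("pics/scene0.png");t=cv2.imread("pics/top0.png")
f=lambda im,x0,y0,w,h,k:cv2.resize(im[y0:y0+h,x0:x0+w],None,fx=k,fy=k,interpolation=cv2.INTER_CUBIC)
a=f(t,235,165,66,75,6)          # 396x450
b=f(s,210,165,66,75,6)
cv2.imwrite("pics/z1.png",np.hstack([a,b]))
E
```

```text
strainer [0.4459 0.2743] [[-1.01, -1.29], [-1.39, -0.75]]
cone [ 0.4944 -0.2528] [[-0.34, 22.11], [0.01, 3.2]]
cone [ 0.5195 -0.3716] [[0.55, -0.21], [0.27, -0.36]]
cone [ 0.3939 -0.3066] [[0.13, -0.26], [0.06, -0.22]]
cup [0.4013 0.0833] [[0.29, -1.03], [-0.07, -0.58]]
jar [0.6344 0.1368] [[2.67, 57.26], [33.53, 38.54]]
k,off [-0.199 -0.164 -0.002 -0.002 -0.129 -0.02   0.    -0.003]
```

View pics/z1.png

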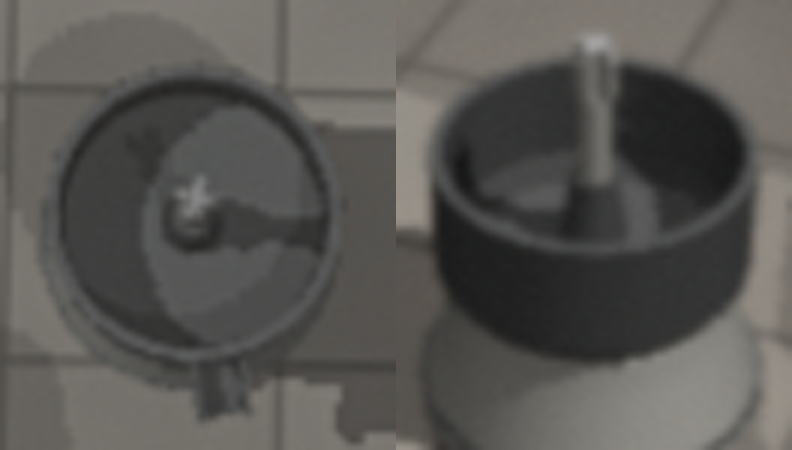

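```bash
cat > fit.py <<'E'
from h import *
import pickle
seed=[("strainer",(377,231),(152,241)),("cone",(183,191),(336,224)),("cone",(145,186),(376,221)),("cone",(187,167),(353,264)),("cup",(312,193),(214,260)),("jar",(356,314),(165,133))]
C={};O={}
for rep in range(3):
  for j,c in enumerate(("scene","top")):
    d=arm.camera(c);C[c]=cam(d)
    D={n:[mfeat(r["pixels"]) for r in arm.trace(c,n) if r["score"]>.3] for n in SH}
    for i,s in enumerate(seed):
        for g in D[s[0]]:
            if np.hypot(*(g[0]-s[1+j]))<9: O.setdefault((i,j),[]).append(g)
W={k:(np.median([g[0] for g in v],0),np.median([g[1] for g in v],0)) for k,v in O.items()}
cs=["scene","top"]
def pr(v,j,X): k=v[-8:-4] if j==0 else v[-4:]; return proj(C[cs[j]],X,k[:2])+k[2:]
tip=[(243.1,171.6),(267.1,197.1)]
def res(v,full=False):
    o=[]
    for (i,j),m in W.items():
        g=feat(pr(v,j,stack(SH[seed[i][0]])+[v[2*i],v[2*i+1],0]))
        o.append(np.r_[g[0]-m[0],(g[1]-m[1])*.3])
    for j in(0,1): o.append(np.r_[pr(v,j,[[v[12],v[13],.173]])[0]-tip[j],0,0,0,0])
    o=np.array(o)
    return o if full else np.r_[o.ravel(),v[[-8,-4]]/.3,v[[-7,-3]]/.1,v[[-6,-5,-2,-1]]/1.5]
v=least_squares(res,np.r_[np.tile([.45,-.03],7),np.zeros(8)],loss="soft_l1").x
o=res(v,True)
for (i,j),q in zip(W,o): print(seed[i][0],cs[j],len(O[i,j]),v[2*i:2*i+2].round(4),q.round(2))
print("press",v[12:14].round(4),o[-2:,:2].round(2).tolist())
print("k,off",v[-8:].round(3));pickle.dump((C,v[-8:]),open("cal.pkl","wb"))
E
python3 fit.py
```

```text
strainer scene 3 [0.4465 0.2628] [ 0.46 -0.43 -0.15 -0.01  0.29 -0.16]
cone scene 3 [ 0.5049 -0.2514] [0.24 0.11 0.04 0.01 0.25 0.04]
cone scene 3 [ 0.5192 -0.3629] [ 0.02 -0.01  0.11  0.02  0.05 -0.06]
cone scene 3 [ 0.3967 -0.302 ] [ 0.13  0.41 -0.03 -0.    0.16  0.25]
cup scene 3 [0.4022 0.0823] [ 0.06 -1.26  0.1  -0.26  0.21 -0.35]
jar scene 3 [0.7445 0.2314] [ 0.37 -1.36 -0.35 -1.39  0.81  0.66]
strainer top 3 [0.4465 0.2628] [ 0.56 -0.21  0.17 -0.29  0.32  0.09]
cone top 3 [ 0.5049 -0.2514] [ 0.31 -0.09 -0.11  0.04  0.34 -0.11]
cone top 3 [ 0.5192 -0.3629] [-0.06 -0.04 -0.09 -0.02  0.24  0.13]
cup top 3 [0.4022 0.0823] [-0.02 -0.45  0.   -0.24  0.02 -0.07]
jar top 3 [0.7445 0.2314] [ 0.24 -1.03 -0.37 -0.13  0.26 -0.07]
cone top 2 [ 0.3967 -0.302 ] [ 0.26  0.26  0.15 -0.02  0.05  0.04]
press [ 0.5564 -0.0527] [[0.34, -0.0], [0.35, -0.12]]
k,off [ 0.05  -0.003  0.031  0.01   0.038  0.002 -0.008 -0.018]
```

```bash
cat >> h.py <<'E'
def plan(*wps):
    "wps: (x,y,z,n rows[,dyaw]) ; prints per-row motion from the measured pose"
    from scipy.spatial.transform import Rotation as R
    s=arm.sense(); p=np.array(s["eef_pos"]); q=s["orientation"]; Rm=R.from_quat(np.r_[q[1:],q[0]])
    print("pos",p.round(4),"zaxis",Rm.as_matrix()[:,2].round(4),"yaw",np.arctan2(Rm.as_matrix()[1,0],Rm.as_matrix()[0,0]).round(4),"F",np.round(s["wrist_force"],2),"q6",s["q"][5].round(3),"t",s["time_s"])
    for w in wps:
        d=Rm.inv().apply(np.array(w[:3])-p)/.04/w[3]; print(w[3],"x",d.round(3).tolist()); p=np.array(w[:3])
E
python3 -c "
from h import *
plan((.4,-.2,.22,12),(.4465,.2628,.22,13),(.4465,.2628,.1,4))"
```

```text
pos [ 0.1556 -0.5275  0.2054] zaxis [-0.  0. -1.] yaw 0.2868 F [ 0.01 -0.65 -0.68] q6 -0.067 t 2.9
12 x [0.681, -0.51, -0.03]
13 x [0.337, -0.828, 0.0]
4 x [-0.0, 0.0, 0.75]
```

>>> play_rows --motion '[0.68,-0.51,-0.03,0,0,0,0.68,-0.51,-0.03,0,0,0,0.68,-0.51,-0.03,0,0,0,0.68,-0.51,-0.03,0,0,0,0.68,-0.51,-0.03,0,0,0,0.68,-0.51,-0.03,0,0,0,0.68,-0.51,-0.03,0,0,0,0.68,-0.51,-0.03,0,0,0,0.68,-0.51,-0.03,0,0,0,0.68,-0.51,-0.03,0,0,0,0.68,-0.51,-0.03,0,0,0,0.68,-0.51,-0.03,0,0,0]' --jaw 55

```text
time_s: 4.4
eef_pos: [0.4, -0.1995, 0.2201]
orientation: [0.0, 0.99, 0.143, 0.0]
wrist_force: [-0.6, -0.4, 0.2]
grip_width: 0.548
gripper_force: 0.0
```

>>> play_rows --motion '[0.34,-0.83,0,0,0,0,0.34,-0.83,0,0,0,0,0.34,-0.83,0,0,0,0,0.34,-0.83,0,0,0,0,0.34,-0.83,0,0,0,0,0.34,-0.83,0,0,0,0,0.34,-0.83,0,0,0,0,0.34,-0.83,0,0,0,0,0.34,-0.83,0,0,0,0,0.34,-0.83,0,0,0,0,0.34,-0.83,0,0,0,0,0.34,-0.83,0,0,0,0,0.34,-0.83,0,0,0,0,0,0,0.75,0,0,0,0,0,0.75,0,0,0,0,0,0.75,0,0,0,0,0,0.75,0,0,0,0,0,0,0,0,0]'

```text
time_s: 6.65
eef_pos: [0.446, 0.2631, 0.0984]
orientation: [0.001, 0.99, 0.143, -0.002]
wrist_force: [0.3, -0.2, -0.2]
grip_width: 0.552
gripper_force: 0.0
```

```bash
python3 - <<'E'
from h import *
plan((.4465,.2628,.017,4))
ims=[]
for c,(u,v) in(("scene",(377,215)),("top",(152,241))):
    d=arm.camera(c);C=cam(d);im=d["img"].copy()
    p=arm.sense()["eef_pos"]; print(c,"tcp px",proj(C,p)[0].round(1), "hub px",proj(C,[.4465,.2628,.031])[0].round(1))
    ims.append(cv2.resize(im[v-45:v+45,u-45:u+45],None,fx=4.4,fy=4.4,interpolation=cv2.INTER_CUBIC))
cv2.imwrite("pics/g1.png",np.hstack(ims))
E
```

```text
pos [0.446  0.2631 0.0984] zaxis [-0.0032 -0.0016 -1.    ] yaw 0.2868 F [ 0.31 -0.2  -0.19] q6 1.746 t 6.65
4 x [0.004, 0.003, 0.509]
scene tcp px [385.3 201.4] hub px [378. 223.]
top tcp px [143.7 240. ] hub px [151.6 240.7]
```

View pics/g1.png

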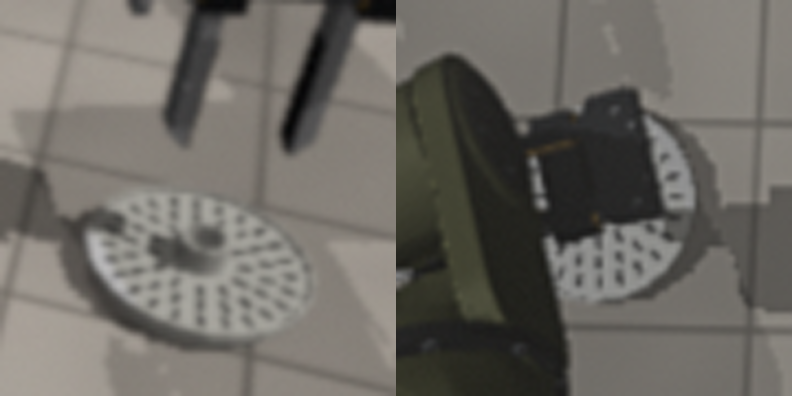

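The crop shows the hub top at scene (378,222), as predicted. The fingers straddle it, and the tip midpoint is about (385,203). Now I descend and grip.

>>> play_rows --motion '[0.01,0.01,0.6,0,0,0,0.01,0,0.6,0,0,0,0,0,0.5,0,0,0,0,0,0.3,0,0,0,0,0,0,0,0,0]'

```text
time_s: 7.38
eef_pos: [0.448, 0.2635, 0.0202]
orientation: [-0.0, 0.99, 0.143, 0.0]
wrist_force: [0.5, 0.7, 0.4]
grip_width: 0.548
gripper_force: 0.0
```

>>> play_rows --motion '[0,0,0,0,0,0,0,0,0,0,0,0,0,0,0,0,0,0,0,0,0,0,0,0,0,0,0,0,0,0]' --jaw 15 --grip_force 25

```text
time_s: 8.0
eef_pos: [0.4481, 0.2636, 0.0204]
orientation: [-0.0, 0.99, 0.143, 0.0]
wrist_force: [-1.0, 0.4, 6.5]
grip_width: 0.294
gripper_force: 25.0
```

>>> play_rows --motion '[0,0,-0.2,0,0,0,0,0,-0.5,0,0,0,0,0,-0.8,0,0,0,0,0,-0.8,0,0,0,0,0,-0.8,0,0,0,0,0,-0.8,0,0,0,0,0,-0.8,0,0,0,0,0,-0.5,0,0,0,0,0,0,0,0,0]'

```text
time_s: 9.12
eef_pos: [0.4481, 0.2636, 0.2292]
orientation: [-0.0, 0.99, 0.143, 0.001]
wrist_force: [-0.0, 0.2, -0.8]
grip_width: 0.296
gripper_force: 25.0
```

```bash
python3 - <<'E'
from h import *
plan((.558,-.0527,.222,11))
E
```

```text
pos [0.4481 0.2636 0.2292] zaxis [ 0.0023  0.0011 -1.    ] yaw 0.2868 F [-0.03  0.2  -0.79] q6 1.745 t 9.125
11 x [0.036, 0.76, 0.016]
```

>>> play_rows --motion '[0.02,0.4,0.02,0,0,0,0.04,0.8,0.02,0,0,0,0.04,0.8,0.02,0,0,0,0.04,0.8,0.02,0,0,0,0.04,0.8,0.02,0,0,0,0.04,0.8,0.02,0,0,0,0.04,0.8,0.02,0,0,0,0.04,0.8,0.02,0,0,0,0.04,0.8,0.02,0,0,0,0.04,0.8,0,0,0,0,0.03,0.56,0,0,0,0,0,0,0,0,0,0]'

```text
time_s: 10.62
eef_pos: [0.5557, -0.0464, 0.2198]
orientation: [-0.0, 0.99, 0.142, -0.001]
wrist_force: [0.2, -0.2, -0.5]
grip_width: 0.295
gripper_force: 25.0
```

```bash
python3 - <<'E'
from h import *
plan((.558,-.0527,.2,1))
ims=[]
p=arm.sense()["eef_pos"]; C={};W={}
for c,u,v in(("scene",243,175),("top",268,190)):
    d=arm.camera(c);C[c]=cam(d)
    L=[r for r in arm.trace(c,"strainer")]; print(c,[(round(r["score"],2),np.round(r["rect"],1).tolist()) for r in L])
    if L: W[c]=mfeat(L[0]["pixels"])
    e=proj(C[c],stack(SH["strainer"])+p-[.0016,.0008,.0204]); print("pred",feat(e)[1].round(1), "meas",W.get(c))
    ims.append(cv2.resize(d["img"][v-50:v+50,u-45:u+45],None,fx=4.4,fy=4.4,interpolation=cv2.INTER_CUBIC))
cv2.imwrite("pics/g2.png",np.hstack(ims))
E
```

```text
pos [ 0.5557 -0.0464  0.2198] zaxis [-1.3e-03  2.0e-04 -1.0e+00] yaw 0.2849 F [ 0.25 -0.24 -0.51] q6 1.137 t 10.625
1 x [0.011, 0.168, 0.494]
scene [(0.92, [219.0, 142.8, 274.9, 176.3])]
pred [217.3 141.1 275.4 173.8] meas (array([246.74042574, 158.799811  ]), array([217.5, 141.5, 276.5, 176.5], dtype=float32))
top [(0.57, [246.0, 198.1, 287.4, 215.2]), (0.2, [307.2, 116.1, 316.7, 181.5])]
pred [238.7 169.3 292.3 222.6] meas (array([270.50155763, 207.77920561]), array([247.5, 200.5, 286.5, 215.5], dtype=float32))
```

View pics/g2.png

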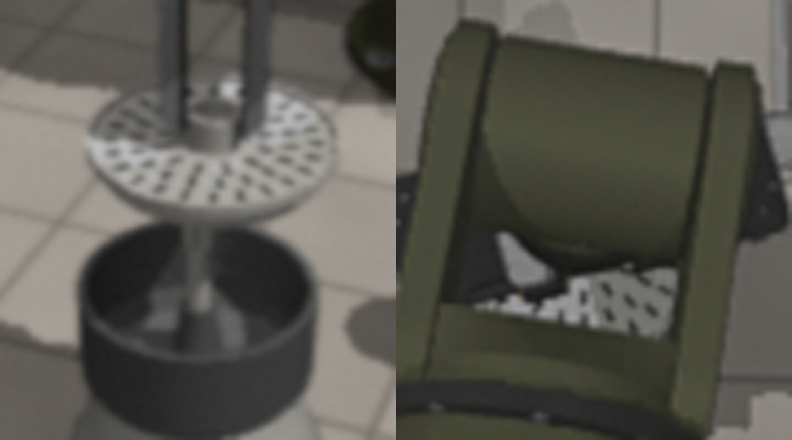

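>>> play_rows --motion '[0.02,0.16,0,0,0,0,0,0,0.25,0,0,0,0,0,0.25,0,0,0,0,0,0.25,0,0,0,0,0,0.25,0,0,0,0,0,0.2,0,0,0,0,0,0,0,0,0]'

```text
time_s: 11.7
eef_pos: [0.5582, -0.0509, 0.172]
orientation: [-0.0, 0.99, 0.143, -0.0]
wrist_force: [0.1, 0.0, -0.2]
grip_width: 0.295
gripper_force: 25.0
```

>>> play_rows --motion '[0,0,0.1,0,0,0,0,0,0.2,0,0,0,0,0,0.1,0,0,0,0,0,0,0,0,0]'

```text
time_s: 12.2
eef_pos: [0.5583, -0.0509, 0.1563]
orientation: [-0.0, 0.99, 0.143, -0.0]
wrist_force: [-0.4, 0.0, -1.0]
grip_width: 0.294
gripper_force: 25.0
```

```bash
python3 - <<'E'
from h import *
plan((.558,-.0524,.136,6))
ims=[]
p=arm.sense()["eef_pos"]
S=stack([(.056,0)]+SH["strainer"])
for rep in range(2):
    d=arm.camera("scene");C=cam(d)
    print([(n,[(round(r["score"],2),mfeat(r["pixels"])[1].tolist()) for r in arm.trace("scene",n)[:1]]) for n in("strainer","citrus_press","hub_top")])
e=proj(C,S+p-[.0016,.0008,.0204]); print("pred",feat(e)[1].round(1),"tcp rim",feat(proj(C,stack([(.064,.125)])+[.5564,-.0527,0]))[1].round(1))
cv2.imwrite("pics/g3.png",cv2.resize(d["img"][130:225,200:290],None,fx=6,fy=6,interpolation=cv2.INTER_CUBIC))
E
```

```text
pos [ 0.5583 -0.0509  0.1563] zaxis [-6.e-04  1.e-04 -1.e+00] yaw 0.2868 F [-0.42  0.04 -1.03] q6 1.128 t 12.2
6 x [-0.003, 0.006, 0.084]
[('strainer', [(0.89, [216.5, 165.5, 271.5, 200.5])]), ('citrus_press', [(0.92, [214.5, 170.5, 270.5, 248.5])]), ('hub_top', [(0.56, [216.5, 165.5, 271.5, 200.5])])]
[('strainer', [(0.82, [215.5, 163.5, 272.5, 200.5])]), ('citrus_press', [(0.76, [214.5, 171.5, 270.5, 248.5])]), ('hub_top', [(0.76, [215.5, 164.5, 270.5, 200.5])])]
pred [216.  164.6 271.3 200.5] tcp rim [215.4 173.4 270.9 206.5]
```

View pics/g3.png

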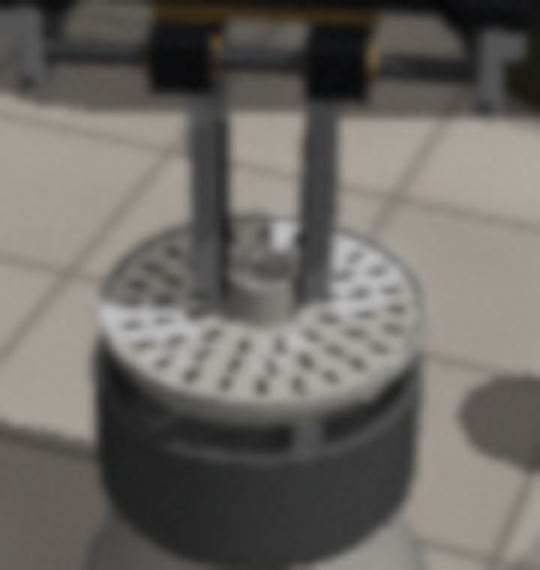

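>>> play_rows --motion '[-0.01,0.035,0,0,0,0,0,0,0.12,0,0,0,0,0,0.12,0,0,0,0,0,0,0,0,0]'

```text
time_s: 13.1
eef_pos: [0.5582, -0.0523, 0.1464]
orientation: [-0.0, 0.99, 0.143, -0.0]
wrist_force: [0.3, -0.4, -0.3]
grip_width: 0.294
gripper_force: 25.0
```

>>> play_rows --motion '[0,0,0.1,0,0,0,0,0,0.05,0,0,0,0,0,0,0,0,0]'

```text
time_s: 13.48
eef_pos: [0.5584, -0.0524, 0.1409]
orientation: [-0.0, 0.99, 0.143, -0.0]
wrist_force: [0.1, -0.4, -0.5]
grip_width: 0.292
gripper_force: 25.0
```

Below the rim (0.145) with no contact force, so the ring is inside the bowl. I carry on down to seat it.

>>> play_rows --motion '[0,0,0.08,0,0,0,0,0,0.06,0,0,0,0,0,0,0,0,0]'

```text
time_s: 13.85
eef_pos: [0.5585, -0.0524, 0.1355]
orientation: [-0.0, 0.99, 0.143, 0.0]
wrist_force: [-1.2, -0.1, 1.0]
grip_width: 0.293
gripper_force: 25.0
```

>>> play_rows --motion '[0,0,0.03,0,0,0,0,0,0,0,0,0]'

```text
time_s: 14.1
eef_pos: [0.5585, -0.0524, 0.1354]
orientation: [0.0, 0.99, 0.143, 0.0]
wrist_force: [-5.5, 0.4, 11.4]
grip_width: 0.293
gripper_force: 25.0
```

>>> play_rows --motion '[0,0,-0.03,0,0,0,0,0,0,0,0,0,0,0,0,0,0,0,0,0,0,0,0,0]' --jaw 55

```text
time_s: 14.6
eef_pos: [0.5584, -0.0524, 0.1353]
orientation: [-0.0, 0.99, 0.143, -0.0]
wrist_force: [0.1, 0.2, -0.4]
grip_width: 0.547
gripper_force: 0.0
```

>>> play_rows --motion '[0,0,-0.2,0,0,0,0,0,-0.6,0,0,0,0,0,-0.9,0,0,0,0,0,-0.9,0,0,0]'

```text
time_s: 15.1
eef_pos: [0.5583, -0.0523, 0.2411]
orientation: [0.0, 0.99, 0.143, 0.0]
wrist_force: [-0.1, 0.8, -0.8]
grip_width: 0.552
gripper_force: 0.0
```

```bash
python3 - <<'E'
from h import *
plan((.505,-.2514,.24,6),(.505,-.2514,.12,3))
E
```

```text
pos [ 0.5583 -0.0523  0.2411] zaxis [ 3.e-04 -1.e-04 -1.e+00] yaw 0.2868 F [-0.06  0.85 -0.79] q6 1.125 t 15.1
6 x [-0.448, 0.733, 0.005]
3 x [-0.0, -0.0, 1.0]
```

Next I move toward the cone, stopping to one side to look at the seated strainer, the spindle and the cone's ribs.

>>> play_rows --motion '[-0.45,0.73,0,0,0,0,-0.45,0.73,0,0,0,0,-0.45,0.73,0,0,0,0,-0.45,0.73,0,0,0,0,-0.45,0.73,0,0,0,0,-0.45,0.73,0,0,0,0,0,0,0,0,0,0]' --jaw 75

```text
time_s: 15.98
eef_pos: [0.5038, -0.2526, 0.2398]
orientation: [0.0, 0.99, 0.142, 0.0]
wrist_force: [0.5, 0.9, -0.3]
grip_width: 0.75
gripper_force: 0.0
```

```bash
python3 - <<'E'
from h import *
d=arm.camera("scene");s=d["img"];C=cam(d);t=arm.camera("top");C2=cam(t);o=cv2.imread("pics/top0.png")
f=lambda im,u,v,w,h,k:cv2.resize(im[v-h//2:v+h//2,u-w//2:u+w//2],(w*k,h*k),interpolation=cv2.INTER_CUBIC)
L=arm.trace("scene","strainer");print([(r["score"],mfeat(r["pixels"])[1]) for r in L[:1]])
L=arm.trace("top","strainer");print([(r["score"],mfeat(r["pixels"])[1]) for r in L[:1]])
X=stack(SH["strainer"])+[.5564,-.0527,.115];print(feat(proj(C,X))[1],feat(proj(C2,X))[1], proj(C2,[[.5564,-.0527,.173]]),proj(C,[[.5564,-.0527,.173]]))
row1=np.hstack([f(s,243,185,66,50,6),f(t["img"],268,198,66,50,6)])
row2=np.hstack([f(cv2.imread("pics/scene0.png"),184,193,36,32,8)[:, :264],f(o,336,224,33,32,8),f(o,267,197,33,32,8)])
cv2.imwrite("pics/g4.png",np.vstack([row1,row2]))
E
```

```text
[(0.81, array([215.5, 172.5, 270.5, 206.5], dtype=float32))]
[(0.94, array([242.5, 175.5, 292.5, 224.5], dtype=float32))]
[215.9545  171.70126 270.4016  206.09491] [242.57748 174.9711  291.60562 223.80122] [[267.45120237 196.98863858]] [[243.40853388 171.59662245]]
```

View pics/g4.png

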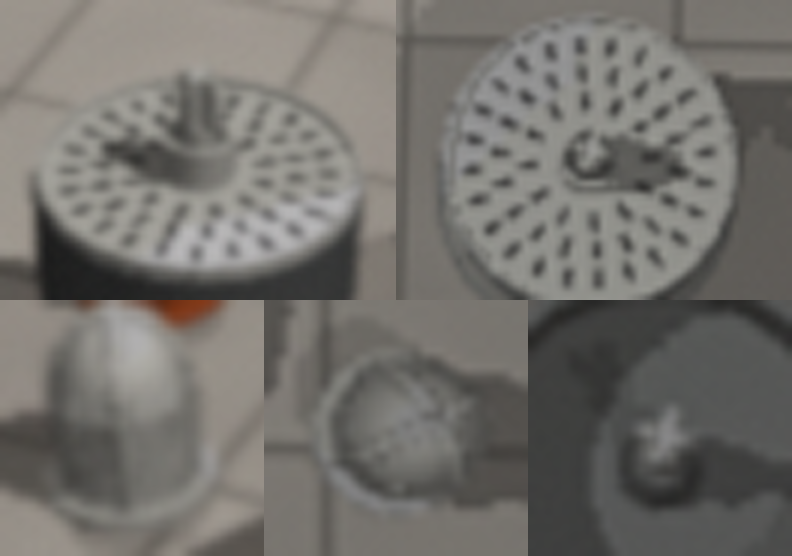

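```bash
python3 - <<'E'
from h import *
C={c:cam(arm.camera(c)) for c in("scene","top")}
ph=np.radians(np.arange(0,360,3))
def samp(im,P): 
    q=np.float32(P); return cv2.remap(im,q[:,0].reshape(1,-1),q[:,1].reshape(1,-1),cv2.INTER_CUBIC)[0]
def h4(I,mult=4): z=(I*np.exp(-1j*mult*ph)).sum()*2/len(ph); return abs(z).round(1),np.degrees(np.angle(z)/mult).round(1)
now={c:cv2.cvtColor(arm.camera(c)["img"],cv2.COLOR_BGR2GRAY).astype(np.float32) for c in C}
old={c:cv2.imread(f"pics/{c}0.png",0).astype(np.float32) for c in C}
for dx,dy in((0,0),(.001,0),(-.001,0),(0,.001),(0,-.001)):
  for nm,im in(("now",now),("old",old)):
    I=sum(samp(im["top"],proj(C["top"],np.c_[.5564+dx+r*np.cos(ph),-.0527+dy+r*np.sin(ph),0*ph+.171])) for r in(.005,.006,.007))/3
    print("spline",dx,dy,nm,I.mean().round(1),h4(I),"ringmax", np.degrees(ph[I.argmax()]))
prof=[(.0235,.035),(.0225,.046),(.02,.053),(.016,.060),(.011,.066),(.007,.07)]
for c in C:
  acc=0
  for r,z in prof:
    I=samp(old[c],proj(C[c],np.c_[.5049+r*np.cos(ph),-.2514+r*np.sin(ph),0*ph+z]))
    hp=I-cv2.GaussianBlur(np.r_[I,I,I].reshape(1,-1),(0,0),6)[0][len(I):2*len(I)]
    vis=hp.copy(); acc=acc+vis; print(c,r,z,"h4",h4(hp),"h8",h4(hp,8),"peaks",[int(np.degrees(ph[k])) for k in range(len(ph)) if hp[k]>2 and hp[k]>=hp[k-1] and hp[k]>=hp[(k+1)%len(ph)]])
  print(c,"sum peaks",[(int(np.degrees(ph[k])),acc[k].round()) for k in range(len(ph)) if acc[k]>6 and acc[k]>=acc[k-1] and acc[k]>=acc[(k+1)%len(ph)]], h4(acc),h4(acc,8))
E
```

```text
spline 0 0 now 107.8 (np.float64(12.6), np.float64(15.1)) ringmax 159.0
spline 0 0 old 102.1 (np.float64(11.5), np.float64(11.6)) ringmax 159.0
spline 0.001 0 now 111.7 (np.float64(6.4), np.float64(15.0)) ringmax 342.0
spline 0.001 0 old 102.0 (np.float64(8.3), np.float64(10.1)) ringmax 165.0
spline -0.001 0 now 105.3 (np.float64(14.0), np.float64(15.2)) ringmax 153.0
spline -0.001 0 old 101.8 (np.float64(10.9), np.float64(12.0)) ringmax 153.0
spline 0 0.001 now 108.8 (np.float64(13.9), np.float64(17.3)) ringmax 165.0
spline 0 0.001 old 103.0 (np.float64(11.8), np.float64(13.9)) ringmax 168.0
spline 0 -0.001 now 107.4 (np.float64(8.8), np.float64(14.3)) ringmax 150.0
spline 0 -0.001 old 100.8 (np.float64(8.6), np.float64(9.7)) ringmax 150.0
scene 0.0235 0.035 h4 (np.float64(3.3), np.float64(-34.8)) h8 (np.float64(0.9), np.float64(12.2)) peaks [29, 45, 111, 135, 204, 246, 342]
scene 0.0225 0.046 h4 (np.float64(1.6), np.float64(34.1)) h8 (np.float64(1.4), np.float64(20.9)) peaks [0, 42, 69, 201, 216, 243, 345]
scene 0.02 0.053 h4 (np.float64(1.3), np.float64(-39.4)) h8 (np.float64(1.8)
[... 1123 characters left out ...]
eaks [29, 72, 96, 119, 147, 213, 291, 330]
top 0.016 0.06 h4 (np.float64(0.6), np.float64(-10.0)) h8 (np.float64(2.5), np.float64(17.6)) peaks [29, 57, 93, 119, 153, 213, 297]
top 0.011 0.066 h4 (np.float64(1.4), np.float64(-25.5)) h8 (np.float64(3.8), np.float64(16.8)) peaks [27, 75, 162, 210, 294]
top 0.007 0.07 h4 (np.float64(2.3), np.float64(-33.0)) h8 (np.float64(1.6), np.float64(13.8)) peaks [29, 210, 300]
top sum peaks [(27, np.float32(35.0)), (78, np.float32(13.0)), (96, np.float32(12.0)), (119, np.float32(27.0)), (162, np.float32(27.0)), (213, np.float32(43.0)), (294, np.float32(23.0)), (327, np.float32(25.0))] (np.float64(3.1), np.float64(-21.7)) (np.float64(9.8), np.float64(19.4))
```

```bash
cat > spl.py <<'E'
from h import *
import itertools
def run(c,im):
    P=np.meshgrid(np.arange(-.013,.0131,.0007),np.arange(-.013,.0131,.0007)); x,y=P[0].ravel(),P[1].ravel()
    best=[]
    for dx in np.arange(-.003,.0031,.0006):
      for dy in np.arange(-.003,.0031,.0006):
        I=cv2.remap(im,*[np.float32(k).reshape(1,-1) for k in proj(c,np.c_[.5564+dx+x,-.0527+dy+y,0*x+.172]).T],cv2.INTER_LINEAR)[0]
        I=I-I.mean()
        for a in range(0,90,3):
            t=np.radians(a);u=x*np.cos(t)+y*np.sin(t);v=-x*np.sin(t)+y*np.cos(t)
            T=(((abs(u)<.008)&(abs(v)<.0022))|((abs(v)<.008)&(abs(u)<.0022))).astype(np.float32).reshape(P[0].shape)
            T=cv2.GaussianBlur(T,(0,0),1.6).ravel();T=T-T.mean()
            best.append(((I@T)/np.linalg.norm(I)/np.linalg.norm(T),a,round(dx,4),round(dy,4)))
    A={}
    for b in best: A[b[1]]=max(A.get(b[1],(-1,)),b)
    return sorted(A.values())[::-1]
E
python3 - <<'E'
from spl import *
d=arm.camera("top");c=cam(d)
now=np.mean([cv2.cvtColor(arm.camera("top")["img"],cv2.COLOR_BGR2GRAY) for _ in range(3)],0).astype(np.float32)
old=cv2.imread("pics/top0.png",0).astype(np.float32)
for im in(now,old): print([(round(float(b[0]),3),)+tuple(map(float,b[1:])) for b in run(c,im)[::3]])
plan((.505,-.2514,.11,4))
E
```

```text
[(0.212, 72.0, -0.0006, 0.0006), (0.202, 66.0, -0.0006, 0.0006), (0.196, 81.0, -0.0006, -0.0), (0.177, 0.0, -0.0006, -0.0), (0.171, 36.0, 0.003, -0.0006), (0.169, 24.0, 0.003, -0.0006), (0.167, 18.0, 0.003, -0.0006), (0.161, 48.0, 0.003, -0.0006), (0.154, 54.0, -0.0, -0.0), (0.148, 3.0, -0.0006, -0.0)]
[(0.804, 75.0, -0.0006, 0.0012), (0.8, 81.0, -0.0006, 0.0006), (0.787, 66.0, -0.0006, 0.0012), (0.766, 0.0, -0.0006, 0.0006), (0.748, 57.0, -0.0012, 0.0012), (0.727, 9.0, -0.0006, 0.0006), (0.704, 48.0, -0.0018, 0.0018), (0.682, 18.0, -0.0, 0.0006), (0.668, 21.0, -0.0006, 0.0006), (0.659, 33.0, -0.0024, 0.0012)]
pos [ 0.5045 -0.2508  0.2394] zaxis [-0.  0. -1.] yaw 0.2871 F [-0.21 -0.74  0.71] q6 0.757 t 16.575
4 x [0.002, 0.005, 0.809]
```

>>> play_rows --motion '[0,0,0.8,0,0,-0.92,0,0,0.8,0,0,-0.92,0,0,0.8,0,0,0,0,0,0.8,0,0,0,0,0,0,0,0,0]'

```text
time_s: 17.2
eef_pos: [0.5035, -0.2504, 0.1097]
orientation: [-0.001, 0.968, 0.251, -0.001]
wrist_force: [-0.7, 0.0, 1.2]
grip_width: 0.749
gripper_force: 0.0
```

```bash
python3 - <<'E'
from h import *
plan((.5049,-.2514,.011,5))
E
```

```text
pos [ 0.5035 -0.2504  0.1097] zaxis [-0.0035  0.0021 -1.    ] yaw 0.5076 F [-0.72  0.04  1.2 ] q6 0.537 t 17.2
5 x [0.005, 0.01, 0.493]
```

>>> play_rows --motion '[0.01,0.01,0.6,0,0,0,0.01,0.01,0.6,0,0,0,0,0.01,0.6,0,0,0,0,0,0.45,0,0,0,0,0,0.2,0,0,0,0,0,0,0,0,0]'

```text
time_s: 17.95
eef_pos: [0.5058, -0.2517, 0.0137]
orientation: [0.0, 0.968, 0.251, 0.0]
wrist_force: [-0.3, -0.1, 0.2]
grip_width: 0.748
gripper_force: 0.0
```

>>> play_rows --motion '[0,0,0,0,0,0,0,0,0,0,0,0,0,0,0,0,0,0,0,0,0,0,0,0,0,0,0,0,0,0]' --jaw 35 --grip_force 40

```text
time_s: 18.58
eef_pos: [0.5059, -0.2518, 0.0139]
orientation: [0.0, 0.968, 0.251, 0.0]
wrist_force: [-1.8, 0.3, 5.9]
grip_width: 0.497
gripper_force: 40.0
```

>>> play_rows --motion '[0,0,-0.3,0,0,0,0,0,-0.7,0,0,0,0,0,-0.95,0,0,0,0,0,-0.95,0,0,0,0,0,-0.95,0,0,0,0,0,-0.95,0,0,0,0,0,-0.7,0,0,0,0,0,0,0,0,0.9,0,0,0,0,0,0.9,0,0,0,0,0,0.9,0,0,0,0,0,0.9,0,0,0,0,0,0.9,0,0,0,0,0,0.9,0,0,0,0,0,0.85,0,0,0,0,0,0]'

```text
time_s: 20.45
eef_pos: [0.5055, -0.2515, 0.2338]
orientation: [0.0, 0.993, -0.121, 0.0]
wrist_force: [-0.0, -0.4, -1.4]
grip_width: 0.501
gripper_force: 40.0
```

```bash
python3 - <<'E'
from h import *
plan((.5567,-.0525,.225,7))
E
```

```text
pos [ 0.5055 -0.2515  0.2338] zaxis [ 0. -0. -1.] yaw -0.2417 F [-0.03 -0.43 -1.42] q6 1.286 t 20.45
7 x [0.007, -0.734, 0.032]
```

>>> play_rows --motion '[0.01,-0.4,0.03,0,0,0,0.01,-0.75,0.03,0,0,0,0.01,-0.75,0.03,0,0,0,0.01,-0.75,0.03,0,0,0,0.01,-0.75,0.03,0,0,0,0.01,-0.75,0.03,0,0,0,0,-0.6,0.03,0,0,0,0,-0.39,0.03,0,0,0,0,0,0,0,0,0,0,0,0,0,0,0]'

```text
time_s: 21.7
eef_pos: [0.5572, -0.0531, 0.2239]
orientation: [0.0, 0.993, -0.121, -0.0]
wrist_force: [-0.4, -0.6, -1.0]
grip_width: 0.497
gripper_force: 40.0
```

```bash
python3 - <<'E'
from h import *
plan((.5567,-.0525,.18,4))
p=arm.sense()["eef_pos"]
d=arm.camera("scene");C=cam(d)
L=arm.trace("scene","cone");print([(round(r["score"],2),mfeat(r["pixels"])[1].tolist()) for r in L])
print("pred",feat(proj(C,stack(SH["cone"])+p-[.0007,-.0002,.0139]))[1])
cv2.imwrite("pics/g5.png",cv2.resize(d["img"][110:210,195:295],None,fx=6,fy=6,interpolation=cv2.INTER_CUBIC))
E
```

```text
pos [ 0.5572 -0.0531  0.2239] zaxis [-1.e-04 -1.e-04 -1.e+00] yaw -0.2423 F [-0.35 -0.64 -0.97] q6 1.653 t 21.7
4 x [-0.004, -0.003, 0.274]
[(0.9, [230.5, 125.5, 256.5, 164.5]), (0.72, [132.5, 171.5, 155.5, 199.5]), (0.63, [175.5, 153.5, 195.5, 180.5])]
pred [230.01501 125.78538 256.92783 164.61462]
```

View pics/g5.png

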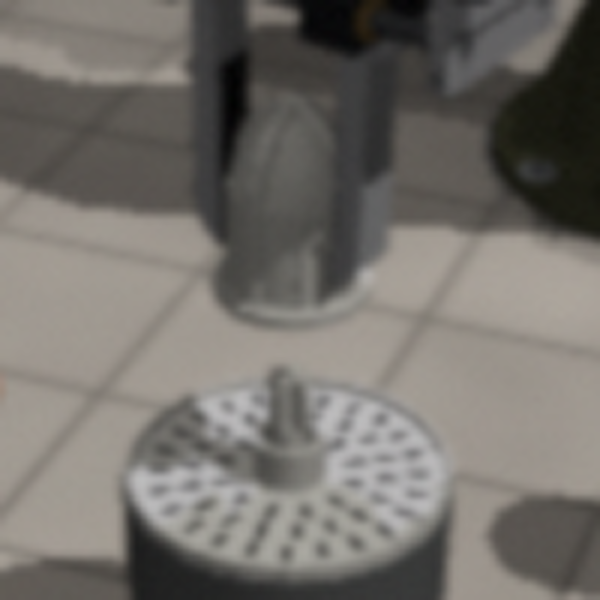

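The cone is held upright at scene (243,145), above the spindle tip at (242,172), and the silhouette matches the prediction. I lower it.

>>> play_rows --motion '[-0.01,-0.02,0.4,0,0,0,0,0,0.4,0,0,0,0,0,0.3,0,0,0,0,0,0.15,0,0,0,0,0,0,0,0,0]'

```text
time_s: 22.42
eef_pos: [0.5571, -0.0517, 0.1735]
orientation: [-0.0, 0.993, -0.121, -0.0]
wrist_force: [-0.5, 0.5, -0.3]
grip_width: 0.499
gripper_force: 40.0
```

>>> play_rows --motion '[0,0,0.06,0,0,0,0,0,0.06,0,0,0,0,0,0,0,0,0]'

```text
time_s: 22.8
eef_pos: [0.5571, -0.0517, 0.169]
orientation: [0.0, 0.993, -0.121, -0.0]
wrist_force: [-0.1, 0.2, -0.9]
grip_width: 0.5
gripper_force: 40.0
```

>>> play_rows --motion '[0,0.01,0.05,0,0,0,0,0,0.05,0,0,0,0,0,0,0,0,0]'

```text
time_s: 23.18
eef_pos: [0.557, -0.0521, 0.1649]
orientation: [-0.0, 0.993, -0.121, -0.0]
wrist_force: [-0.2, -0.4, -1.1]
grip_width: 0.502
gripper_force: 40.0
```

>>> play_rows --motion '[0,0,0.08,0,0,0,0,0,0.08,0,0,0,0,0,0,0,0,0]'

```text
time_s: 23.55
eef_pos: [0.5569, -0.0521, 0.1583]
orientation: [-0.0, 0.993, -0.121, -0.0]
wrist_force: [0.3, -1.1, -0.2]
grip_width: 0.493
gripper_force: 40.0
```

>>> play_rows --motion '[0,0,0.08,0,0,0,0,0,0.08,0,0,0,0,0,0,0,0,0]'

```text
time_s: 23.92
eef_pos: [0.5569, -0.0521, 0.1519]
orientation: [-0.0, 0.993, -0.121, -0.0]
wrist_force: [-0.3, -0.3, -0.5]
grip_width: 0.496
gripper_force: 40.0
```

>>> play_rows --motion '[0,0,0.04,0,0,0,0,0,0.04,0,0,0,0,0,0,0,0,0,0,0,0,0,0,0]' --grip_force 55

```text
time_s: 24.42
eef_pos: [0.5572, -0.0521, 0.1494]
orientation: [-0.0, 0.993, -0.121, 0.0]
wrist_force: [0.2, -0.0, 3.9]
grip_width: 0.499
gripper_force: 55.0
```

>>> play_rows --motion '[0,0,0.04,0,0,0,0,0,0.04,0,0,0,0,0,0,0,0,0]'

```text
time_s: 24.8
eef_pos: [0.5572, -0.0521, 0.1459]
orientation: [-0.0, 0.993, -0.121, 0.0]
wrist_force: [0.5, -0.3, 5.6]
grip_width: 0.498
gripper_force: 55.0
```

>>> play_rows --motion '[0,0,0.03,0,0,0,0,0,0.02,0,0,0,0,0,0,0,0,0]'

```text
time_s: 25.18
eef_pos: [0.5575, -0.0522, 0.1447]
orientation: [0.0, 0.993, -0.121, 0.001]
wrist_force: [-1.4, 0.4, 10.1]
grip_width: 0.496
gripper_force: 55.0
```

>>> play_rows --motion '[0,0,0.01,0,0,0,0,0,0,0,0,0,0,0,0,0,0,0,0,0,0,0,0,0]'

```text
time_s: 25.68
eef_pos: [0.5577, -0.0522, 0.1447]
orientation: [0.0, 0.993, -0.121, 0.001]
wrist_force: [-0.7, -0.0, 12.9]
grip_width: 0.495
gripper_force: 55.0
```

```bash
python3 - <<'E'
from h import *
plan((.557,-.052,.145,1))
p=arm.sense()["eef_pos"];d=arm.camera("scene");C=cam(d)
for n in("cone","strainer"): print(n,[(round(r["score"],2),mfeat(r["pixels"])[1].tolist()) for r in arm.trace("scene",n)[:1]])
print("pred",feat(proj(C,stack(SH["cone"])+p-[.0007,-.0002,.0139]))[1],feat(proj(C,stack(SH["strainer"])+[.5564,-.0527,.115]))[1])
cv2.imwrite("pics/g6.png",cv2.resize(d["img"][125:225,195:295],None,fx=6,fy=6,interpolation=cv2.INTER_CUBIC))
E
```

```text
pos [ 0.5577 -0.0522  0.1447] zaxis [ 2.3e-03 -4.0e-04 -1.0e+00] yaw -0.2423 F [-0.71 -0.03 12.93] q6 1.654 t 25.675
1 x [-0.018, -0.001, -0.009]
cone [(0.86, [133.5, 171.5, 155.5, 199.5])]
strainer [(0.97, [215.5, 175.5, 270.5, 207.5])]
pred [230.75793 159.03856 256.09406 194.7957 ] [215.9545  171.70126 270.4016  206.09491]
```

View pics/g6.png

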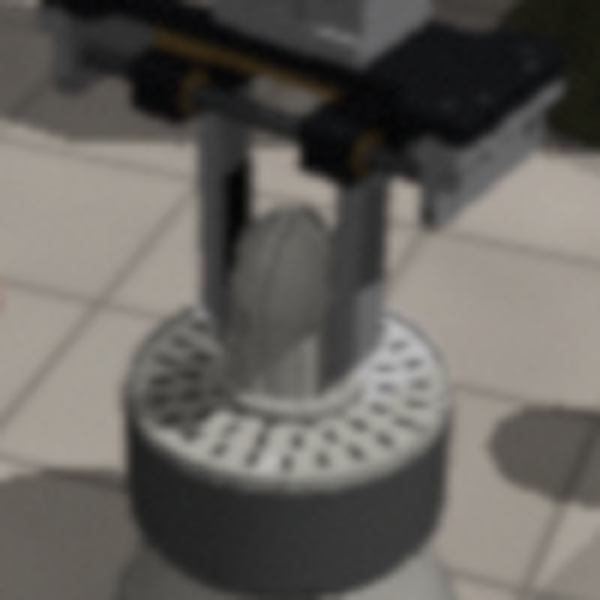

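The cone is pressed home just above the level strainer, with its base at about scene (244,193). It matches the predicted outline, and the 13 N reading puts the spindle on its stop. I hand it in.

```bash
python3 -c "
from rig import arm
print(arm.job_done())"
```

```text
the job is handed in; nothing more can be done
None
```

I handed the job in with the strainer seated and released, and the cone meshed, home and still held pressed down with about 13 N, which puts the spindle on its stop; the jar, cup and spoon were not touched, and no verdict was returned.

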